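# Dock the loaded board tray over its sill

## Robot

A 6-joint arm with a two-finger parallel gripper is mounted at the origin on a cart in front of the work surface, level with it; the furniture and walls round the work are solid. World frame = base frame: x ahead of the robot, y to its left, z up, the work surface at z = 0. Lengths are in m, angles in degrees, forces in N, time in s.
With the tool pointing down it reaches from about 0.25 to 0.725 m from the base axis. Payload 9.7 kg.
Tool frame: the origin (TCP) lies at the very end of the fingers, on their centre line; the grasp point (between the pads) lies 19 mm behind it; x points along the fingers, y is the direction in which the jaws open and shut, and the axes are right-handed (so a half turn about x gives the same grasp; the last joint's range is limited). The gripper opens to 85 mm and grips with 20 to 120 N. Pads are 22 mm wide; open, the fingers measure 114 mm over their backs; the gripper's body (76 mm by 85 mm) begins 54 mm behind the grasp point. The pads swing forward as they close: fully open they stand 13 mm farther back than shut.
Start: joints at [-72.594, 4.979, 10.078, 95.1, 0, 90], TCP at [0.165, -0.525, 0.231] pointing down, gripper open.
Joint ranges: [-179.16, 179.16], [-48.56, 103.87], [-65.8, 70.77], [-126.05, 130.52], [-82.76, 87.17], [-180, 180]. Speed limits (degrees/s): [127.2, 127.2, 147.25, 180, 180, 180].

## Interface

Orientations are given as [roll, pitch, yaw] about the fixed x, y, z axes, in that order (R = Rz(yaw) Ry(pitch) Rx(roll)).
In Python, from workcell import get_obs, cams, bot gives the robot as it stands.
- The arm moves only by the tool apply_moves, never from a script. Its argument "rows" is a list that holds one entry, the list of rows, each a list of 7 numbers: the shift along the tool's x, y, z in mm, then the turn, a rotation vector about the tool's x, y, z in rad, then the opening, from 0 (shut) to 1 (fully open). A call has 1 to 20 rows; each row is the pose to reach, as a shift and turn from the pose measured when the call began, along the tool's axes at that moment; what a row does not reach only later rows make up. A row lasts 1/10 s, in which the tool goes at most 50 mm and 8.59 degrees, less where a joint would pass 70% of its speed; a pose out of reach is approached as far as the arm can. A call with a gripper value outside its range is refused whole. The fingers move at their own pace and stop on an object; "newtons" is the grip in N (left out, the last holds). Time passes only in rows, so rows that repeat a pose let the fingers close. It gives the time, the measured TCP pose, the force and the opening at its end, in the units of the state.
- get_obs(): the state, without advancing time (a new reading comes with each control period).
- cams.camera(name): name is "side" or "top"; returns a dict with "pixels" (420x560x3 uint8, red, green, blue), "range_z" (420x560 float32, m along the optical axis (not along the pixel's ray), 0 where there is no reading), "fx", "fy", "cx", "cy" (pixels), "eye" and "attitude" of the camera in the world. Camera axes: x right, y up, looking along -z (the intrinsics and any distortion apply to the point x, -y, -z); pixel columns grow to the right and rows downward; lengths in m; the calibration is good to about 2 mm. A picture is of the moment at which its call begins.
- bot.job_done(): hands the job in, once; it reports no verdict.
Trained networks look in a picture, given as the dict that the camera call returned (one of the last four; its "shot" number tells which), for a name from the list of things; names that differ only in an ending like _2 or _b are one class to them, and where a whole thing is asked for, a point or a joint stands for the part that bears it (a point fixed in the world has none). Each returns a list of dicts, best first, with "confidence" (0 to 1); they miss things now and then, are a little off and sometimes report something else, mostly with a low value. They report only what shows in the picture. A call takes as long as a camera call. They do not tell look-alikes from the thing itself.
- cams.find_in(label, picture): "at" ([x, y, z] in m, in world coordinates, good to about 4 mm: the middle of the surface that is visible of it).
The state is a dict: "time": time; "q": joint angles; "qd": joint speeds; "joint_efforts": joint torques, N m; "ee_pos": TCP position; "tcp_rot": TCP orientation; "wrist_force": force on the tool from outside, world axes, zero at the start; "torque": the same for the moment, N m; "opening": finger opening in m.
Only numpy, scipy, OpenCV 4.12 (cv2) and the standard library are available. Lean on these libraries where they do the work, as an engineer would, in place of code of your own. Each camera call takes 0.05 s, during which the arm holds its last target.

## Task

Dock the loaded blue tray in the metal tray dock. Keep it level enough that nothing in it shifts out of place: raise only its leading end onto the dock's steel sill while the other end stays on the desk, then push it in between the guides against the sprung rubber buffer until its tail clears the sill and can be seated behind it, so that it sits flat and captive on the dock floor. Feel for the buffer rather than ramming it against its end stop, leave the things round the dock alone, and let go.

Things in the scene. Friction and masses are not known exactly. Their poses are not given: they have to be found in the camera images.
- tray_centre (a point): Middle of the blue open sheet-steel tray, 15 mm above its underside. Tray 150 long (its x) x 110 wide (y), 0.45 to 0.8 kg loaded; its +x end is the leading end that goes into the dock first. Floor 3 thick, end walls 30 high (outer faces at x = +-75), side walls 28 high. Boards and a jar stand in wells within 38 mm of the middle in x; the floor beyond is free.
- lead_bar (a point): Middle of the steel tube handle at the tray's leading end: a round bar, 10 mm in diameter, along the tray's y, 56 of it straight and free; axis 54 above the underside, 67 ahead of the tray's middle; 19 clear between it and the end wall's top. A like bar stands at the tail (x = -67). A pinched bar turns between the fingers, so the tray hangs if it is lifted bodily.
- lead_edge (a point): Middle of the lower leading edge of the tray (tray x = +75, on the underside). If the tray is pushed from behind, friction at the pushing point can hold its tail down and jam it on the sill half-way; easing off a few mm lets it see-saw over freely.
- tail_edge (a point): Middle of the lower rear edge of the tray (tray x = -75, on the underside). While the tray see-saws over the sill this edge swings up to about 25 above the desk. When it has cleared the sill, the buffer's push may leave it hanging by friction on the sill's inner edge; then it takes 5 to 20 N straight down on the tail bar to seat it.
- dock: Tray dock on a dark base plate, fixed. Origin on the desk under the inner face of its front sill, +x pointing into the dock (the way the tray goes in). Floor 4 above the desk. Side guides: upright aluminium sheets, inner faces at y = +-57, 26 high, x -3 to 156, with lead-ins that flare to y = +-70 at x = -36. Back plate at x = 168, 48 high. A docked tray has its tail face at x = 0 to 2.
- sill (a point): Middle of the top of the sill, a steel bar with rounded edges across the dock's entry: dock x -10 to 0, 110 wide, top 14 above the desk, so 10 above the dock floor. The tail of a docked tray is caught behind it.
- buffer (a joint): Travel of the rubber-faced sprung buffer at the dock's back, m: 0 at rest, grows inward, end stop 0.008. Its face, 84 wide, 14 to 30 above the desk, rests at dock x = 144. Spring 3.6 N at rest, 7.2 N at the stop. The tray meets it 6 mm before its tail clears the sill and then has only 2 mm left; over 25 N on it overloads the stop. A docked tray is held against the sill at about 0.006.
- boards: Stack of three green circuit boards, 66 x 47 x 37 high, loose in its well in the tray; origin at the centre of its underside.
- flux_jar: Closed jar with an orange cap, 41 in diameter, 50 high, loose in its well in the tray; origin at the centre of its underside.
- open_jar: Open clear jar, 41 in diameter, 44 high, beside the dock; not to be disturbed. Origin at the centre of its underside.
- jar_lid: Orange jar lid, 43 in diameter, 10 high, beside the dock; not to be disturbed.
- varnish_bottle: Small bottle of orange lacquer, 24 wide, 98 high, beside the dock; not to be disturbed.
- tweezers: Blue tweezers, 120 long (y), 16 wide, 10 high, beside the dock; not to be disturbed.
Mind the look-alikes: they are no part of the job. Of the things that look like the part that bears tray_centre, the smaller one is meant. What is shaped like the boards but turquoise is not meant.

How it is judged (in metres and radians):
On the way, in this order (a step that is already met when the one before it is completed fails the run):
1. the leading edge is up on or over the sill while the tail still stands on the desk (x of lead_edge in the frame of dock between -0.004 and 0.08 m and height (world z) of lead_edge above 0.011 m and height (world z) of tail_edge below 0.005 m), for 0.2 s.
2. the tray has pressed the buffer in by more than 4 mm (value of joint buffer above 0.004 m), for 0.1 s.
At the end, for the whole second after the job is handed in: The tray is released and at rest flat on the dock floor (both lower edges within 2.5 mm of it, tilt under 0.03 rad), its tail behind the sill's inner face (within -1.5 to +4 mm), the buffer still pressed by more than 3 mm, boards and jar standing upright in their wells (x of tail_edge in the frame of dock between -0.0015 and 0.004 m and height (world z) of each of tail_edge, lead_edge below 0.0065 m and angle between tray_centre's own z axis and vertical below 0.03 rad and value of joint buffer above 0.003 m and linear speed of tray below 0.01 m/s and horizontal distance between boards and tray_centre below 0.04 m and angle between each of boards, flux_jar's own z axis and vertical below 0.1 rad and horizontal distance between flux_jar and tray_centre below 0.05 m); the robot touches nothing.
It fails at once if the buffer is rammed: more than 25 N between tray and buffer (contact force between tray and buffer above 25 N).
It fails at once if the tray is tipped by more than 0.35 rad (20 degrees) (angle between tray_centre's own z axis and vertical above 0.35 rad).
It fails at once if a thing beside the dock is moved by more than 20 mm or tipped (distance of any of open_jar, jar_lid, varnish_bottle, tweezers from where it was at the start of the episode above 0.02 m or angle between any of open_jar, varnish_bottle's own z axis and vertical above 0.5 rad).
It also fails if it takes over 72 s, if anything falls off the work surface, if the arm or the gripper's body presses on something with over 40 N, if the wrist force passes 120 N, or if a joint passes its speed limit or range.

## Working session

There is one attempt and no reset: what is moved stays moved. The work goes in short steps, Python scripts to look and compute and a tool call to move; the robot and the scene stay as the last step left them, time stands still between calls to the robot, and variables do not carry over. Pictures are saved under pics/ and viewed, and the job is handed in when it is done.

Besides the shell and the picture viewer there is one more tool, called after "Call:" by a JSON object that holds its "fn" and its "kwargs", one argument or row to a line. apply_moves: Moves the arm, as the interface text tells. Its arguments: {"type":"object","properties":{"rows":{"type":"array"},"newtons":{"type":"number"}},"required":["rows"]}

```bash
ls; mkdir -p pics
cat > h.py <<'E'
import numpy as np, cv2
from workcell import get_obs, cams, bot
from scipy.spatial.transform import Rotation as R
def save(c,n): cv2.imwrite('pics/'+n, cv2.cvtColor(c['pixels'],cv2.COLOR_RGB2BGR))
E
python3 - <<'E'
from h import *
o=get_obs(); print(o)
for n in ['side','top']:
    c=cams.camera(n); save(c,n+'0.png'); print(n,{k:v for k,v in c.items() if k not in('pixels','range_z')})
    for l in ['tray_centre','dock','sill','lead_bar','boards','flux_jar','open_jar','jar_lid','varnish_bottle','tweezers','buffer']:
        try: print(l,[(np.round(d['at'],4),round(d['confidence'],2)) for d in cams.find_in(l,c)])
        except Exception as e: print(l,e)
E
```

```text
pics
{'time': 0.0, 'q': array([-7.25945364e+01,  5.01078027e+00,  1.00323703e+01,  9.50982803e+01,
        7.33247736e-04,  9.00012689e+01]), 'qd': array([ 0.04057968,  0.01442341,  0.0357683 , -0.01523086, -0.03785834,
        0.03882923]), 'joint_efforts': array([-1.44079437e-03, -5.20392323e+01,  4.64796066e+01,  1.66853325e-02,
       -6.60694172e-05, -2.81982757e-06]), 'ee_pos': array([ 0.1644563 , -0.52459318,  0.23056747]), 'tcp_rot': array([-90.54652793,  89.92330621, 106.85766628]), 'wrist_force': array([ 0.02891427, -0.81953324,  0.23158995]), 'torque': array([-0.00155448,  0.01014376,  0.02649694]), 'opening': 0.08533939172624772}
side {'fx': 423.8073597095623, 'fy': 423.8073597095623, 'cx': 279.7330504689898, 'cy': 213.35739576433977, 'eye': array([ 0.50046619, -0.74480356,  0.46659921]), 'attitude': array([61.47823165, -0.20614761, -4.82575692]), 'shot': 1}
tray_centre [(array([0.5086, 0.0325, 0.0167]), 0.7), (array([ 0.4205, -0.2389,  0.0116]), 0.6), (array([0.7712, 0.0853, 0.0272]), 0.15)]
dock [(array([0.712 , 0.0743, 0.0049]), 0.86)]
sill [(array([0.7103, 0.074 , 0.0
[... 831 characters left out ...]
4,  0.0048]), 0.8), (array([0.5044, 0.0732, 0.0049]), 0.58)]
dock [(array([0.7133, 0.0763, 0.0008]), 0.59)]
sill [(array([0.7162, 0.0753, 0.0053]), 0.85)]
lead_bar [(array([ 0.4214, -0.2359,  0.0015]), 0.97), (array([0.5066, 0.0743, 0.0056]), 0.59)]
boards [(array([ 0.3345, -0.0518,  0.0289]), 0.72), (array([0.4962, 0.0362, 0.0305]), 0.67), (array([ 0.6292, -0.0956,  0.0016]), 0.36)]
flux_jar [(array([0.4842, 0.0886, 0.0508]), 0.57)]
open_jar [(array([0.7215, 0.208 , 0.0237]), 0.9)]
jar_lid [(array([0.637 , 0.2077, 0.0032]), 0.84)]
varnish_bottle [(array([ 0.7367, -0.0298,  0.0336]), 0.65)]
tweezers [(array([ 0.6311, -0.0979,  0.0049]), 0.42)]
buffer [(array([0.7743, 0.0794, 0.0317]), 0.74)]
```

View pics/side0.png

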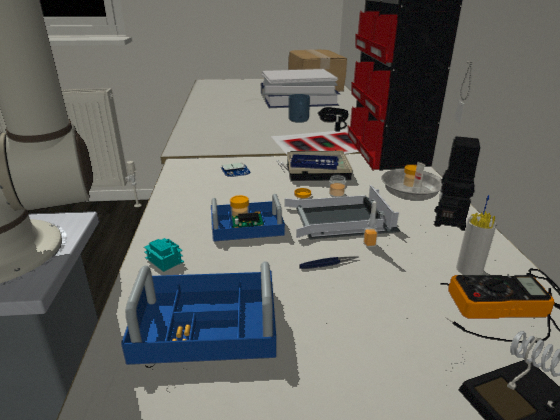

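View pics/top0.png

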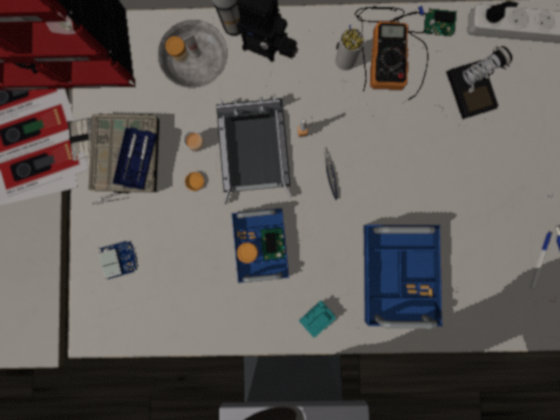

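```bash
cat >> h.py <<'E'
def cloud(c):
    z=c['range_z']; h,w=z.shape
    u,v=np.meshgrid(np.arange(w),np.arange(h))
    P=np.stack([(u-c['cx'])/c['fx']*z, -(v-c['cy'])/c['fy']*z, -z],-1)
    Rm=R.from_euler('xyz',c['attitude'],degrees=True).as_matrix()
    W=P@Rm.T+c['eye']; W[z==0]=np.nan
    return W
def proj(c,p):
    Rm=R.from_euler('xyz',c['attitude'],degrees=True).as_matrix()
    q=(np.asarray(p)-c['eye'])@Rm
    return np.stack([c['cx']+c['fx']*q[...,0]/-q[...,2], c['cy']-c['fy']*q[...,1]/-q[...,2]],-1)
E
python3 - <<'E'
from h import *
for n,(a,b,u,v) in {'top':(90,290,200,330),'side':(160,260,190,410)}.items():
    c=cams.camera(n); W=cloud(c); np.save(n+'W0.npy',W); np.save(n+'P0.npy',c['pixels'])
    im=cv2.cvtColor(c['pixels'],cv2.COLOR_RGB2BGR)[a:b,u:v]
    s=3.0 if n=='top' else 3.5
    cv2.imwrite('pics/%s0z.png'%n,cv2.resize(im,None,fx=s,fy=s,interpolation=cv2.INTER_CUBIC))
    hm=np.clip(W[a:b,u:v,2]/0.08*255,0,255); hm=np.nan_to_num(hm).astype(np.uint8)
    cv2.imwrite('pics/%s0h.png'%n,cv2.resize(cv2.applyColorMap(hm,cv2.COLORMAP_JET),None,fx=s,fy=s,interpolation=cv2.INTER_NEAREST))
    print(n, [np.nanmedian(W[v0-5:v0+5,u0-5:u0+5,2]) for u0,v0 in ([(160,230),(340,250),(200,300)] if n=='top' else [(180,250),(380,300),(300,350)])])
E
```

```text
top [np.float64(-0.0017303758057120033), np.float64(-0.001672820319620072), np.float64(-0.0017712344030758054)]
side [np.float64(0.012544612253950815), np.float64(-0.00100207373972111), np.float64(-0.0011388075704888978)]
```

View pics/top0z.png

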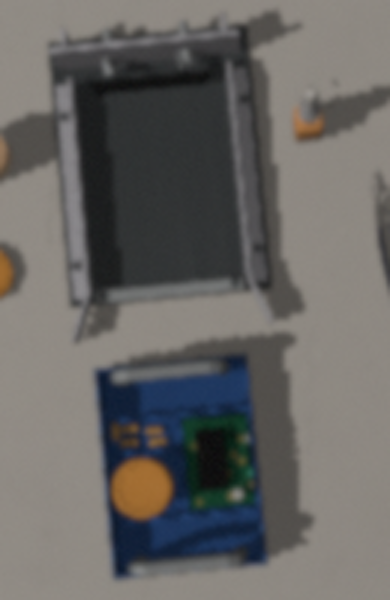

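View pics/side0z.png

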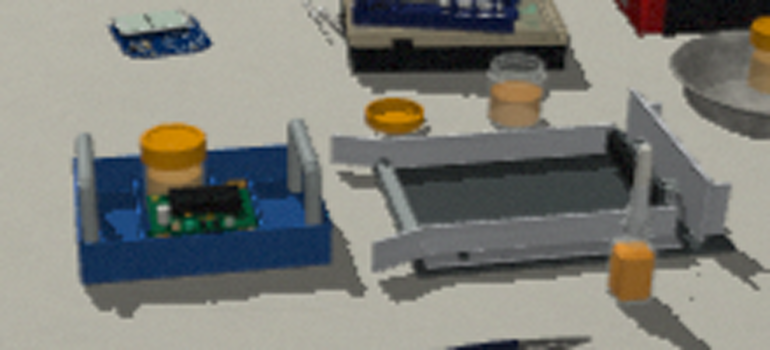

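View pics/top0h.png

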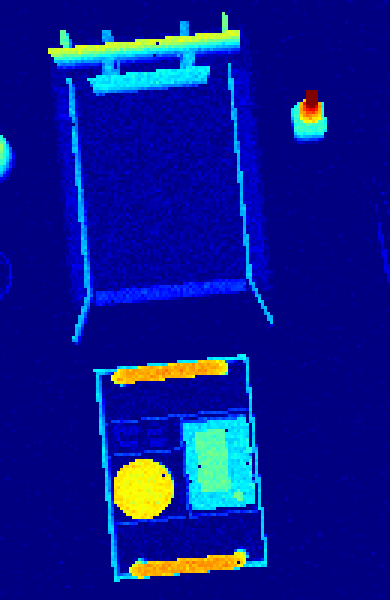

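```bash
cat > fit.py <<'E'
from h import *
def tls(p):
    m=p.mean(0); d=np.linalg.svd(p-m)[2][0]; return m,d
def pts(W,x,y,z):
    P=W.reshape(-1,3); P=P[~np.isnan(P).any(1)]
    return P[(P[:,0]>x[0])&(P[:,0]<x[1])&(P[:,1]>y[0])&(P[:,1]<y[1])&(P[:,2]>z[0])&(P[:,2]<z[1])]
E
python3 - <<'E'
from fit import *
W=np.load('topW0.npy')+[0,0,.0017]
S=np.load('sideW0.npy')+[0,0,.0011]
# world coords of zoom px
for n,(u,v) in {'TL':(97,370),'TR':(247,356),'BL':(117,580),'BR':(266,565),'gL':(88,295),'gR':(250,278),'gLt':(70,80),'gRt':(230,66)}.items():
    print(n,np.round(np.nanmedian(W[90+v//3-1:90+v//3+2,200+u//3-1:200+u//3+2].reshape(-1,3),0),4))
for nm,X in (('top',W),('side',S)):
    for a,b in ((.5,.6),(.38,.49)):
        p=pts(X,(a,b),(-.02,.16),(.05,.075)); 
        if nm=='side': pass
        m,d=tls(p[:,:2]); print(nm,'bar',len(p),m.round(4),np.degrees(np.arctan2(-d[0],d[1])).round(2),p.min(0).round(4),p.max(0).round(4),'z',np.percentile(p[:,2],[5,50,95]).round(4))
    p=pts(X,(.6,.66),(0.02,.13),(.0105,.018)); m,d=tls(p[:,:2]); print(nm,'sill',len(p),m.round(4),np.degrees(np.arctan(-d[0]/d[1])).round(2),p.min(0).round(4),p.max(0).round(4))
    for y in ((.0,.06),(.1,.17)):
        p=pts(X,(.64,.77),y,(.02,.032)); m,d=tls(p[:,:2]); print(nm,'guide',len(p),m.round(4),np.degrees(np.arctan(d[1]/d[0])).round(2),p.min(0).round(4),p.max(0).round(4))
E
```

```text
TL [0.5667 0.1244 0.0265]
TR [0.5771 0.0156 0.0016]
BL [0.418  0.1112 0.0275]
BR [0.4256 0.0053 0.0029]
gL [0.6218 0.1287 0.0201]
gR [0.6323 0.012  0.0257]
gLt [0.7838 0.1418 0.0043]
gRt [0.7896 0.0243 0.0051]
top bar 192 [0.5594 0.0704] 22.73 [0.5006 0.0316 0.0505] [0.5704 0.1091 0.0629] z [0.0529 0.0574 0.0606]
top bar 373 [0.4552 0.0744] 132.66 [0.4228 0.0196 0.0501] [0.4887 0.1078 0.0624] z [0.0508 0.0542 0.0603]
top sill 217 [0.6243 0.0748] 3.09 [0.6157 0.0209 0.0108] [0.6531 0.13   0.0176]
top guide 81 [0.7042 0.0181] 4.28 [0.6402 0.0118 0.021 ] [0.7694 0.0228 0.0309]
top guide 104 [0.7057 0.1348] 3.29 [0.6406 0.114  0.0202] [0.7699 0.1409 0.0297]
side bar 88 [0.5589 0.0609] -153.27 [0.5002 0.0302 0.0501] [0.5705 0.1    0.0596] z [0.052  0.0568 0.059 ]
side bar 190 [0.4565 0.0699] 138.86 [0.4227 0.0185 0.05  ] [0.4896 0.1094 0.0599] z [0.0504 0.0526 0.0584]
side sill 126 [0.6257 0.0922] -4.23 [0.6023 0.0308 0.0105] [0.6587 0.1298 0.0179]
side guide 149 [0.6967 0.0164] 4.29 [0.6404 0.0108 0.02  ] [0.753  0.0236 0.0274]
side guide 141 [0.708  0.1336] 1.25 [0.6416 0.1082 0.0201] [0.7698 0.1419 0.029 ]
```

Run:
```python
from fit import *
W=np.load('topW0.npy')+[0,0,.0017]
S=np.load('sideW0.npy')+[0,0,.0011]
def rob(p,it=6,t=.003):
    for _ in range(it):
        m,d=tls(p); n=np.array([-d[1],d[0]]); r=(p-m)@n; k=abs(r)<max(t,np.median(abs(r))*2.5); p=p[k]
    return m,d,len(p)
ang=lambda d: round(float(np.degrees(np.arctan(d[1]/d[0])))if abs(d[0])>abs(d[1]) else float(np.degrees(np.arctan(-d[0]/d[1]))),2)
for nm,X in (('top',W),('side',S)):
    for q,(a,b) in {'lead':(.545,.59),'tail':(.41,.45)}.items():
        p=pts(X,(a,b),(-.02,.16),(.052,.075)); m,d,n=rob(p[:,:2]); e=(p[:,:2]-m)@d
        print(nm,q,n,m.round(4),ang(d),'extent mid',(m+d*(e.min()+e.max())/2).round(4),np.ptp(e).round(4),'zmax',np.percentile(p[:,2],95).round(4))
    # side walls of tray
    for q,y in {'R':(-.01,.04),'L':(.09,.14)}.items():
        p=pts(X,(.43,.56),y,(.022,.033)); m,d,n=rob(p[:,:2],t=.002); print(nm,'wall',q,n,m.round(4),ang(d))
    for q,y in {'R':(-.0,.04),'L':(.115,.16)}.items():
        p=pts(X,(.64,.77),y,(.022,.031)); m,d,n=rob(p[:,:2],t=.002); print(nm,'guide',q,n,m.round(4),ang(d),'at x=.63', (m+d*(.63-m[0])/d[0]).round(4))
    p=pts(X,(.612,.64),(.03,.12),(.0115,.017)); m,d,n=rob(p[:,:2],t=.004); r=(p[:,:2]-m)@np.array([-d[1],d[0]])
    print(nm,'sill',n,m.round(4),ang(d),np.percentile(r,[2,10,90,98]).round(4),np.median(p[:,2]))
    p=pts(X,(.77,.82),(.03,.13),(.043,.055)); m,d,n=rob(p[:,:2],t=.004); print(nm,'back',n,m.round(4),ang(d))
    p=pts(X,(.75,.79),(.05,.12),(.022,.036)); m,d,n=rob(p[:,:2],t=.004); print(nm,'buf',n,m.round(4),ang(d))
```

```text
top lead 174 [0.5636 0.0692] 4.67 extent mid [0.5636 0.0691] 0.0756 zmax 0.0607
top tail 176 [0.4307 0.0585] 4.72 extent mid [0.4307 0.0589] 0.075 zmax 0.061
top wall R 296 [0.4988 0.0201] 5.35
top wall L 79 [0.4996 0.1178] 4.87
top guide R 80 [0.7038 0.0181] 4.29 at x=.63 [0.63   0.0126]
top guide L 91 [0.7054 0.1353] 4.3 at x=.63 [0.63   0.1297]
top sill 157 [0.6237 0.0762] 4.15 [-0.005  -0.0039  0.0037  0.0045] 0.0139957324888463
top back 112 [0.7985 0.0815] 4.45
top buf 188 [0.7769 0.0848] 4.37
side lead 78 [0.5629 0.0601] 5.7 extent mid [0.5624 0.0651] 0.0702 zmax 0.059
side tail 79 [0.4307 0.049 ] 4.77 extent mid [0.4303 0.0532] 0.0674 zmax 0.059
side wall R 354 [0.4936 0.0161] 4.09
side wall L 72 [0.4965 0.1169] 4.56
side guide R 91 [0.6968 0.0164] 4.59 at x=.63 [0.63   0.0111]
side guide L 68 [0.7098 0.1349] 3.82 at x=.63 [0.63   0.1296]
side sill 82 [0.6229 0.0753] 4.14 [-0.0044 -0.0037  0.0037  0.0047] 0.01337177588234904
side back 66 [0.7978 0.0781] 4.64
side buf 68 [0.7746 0.0929] 6.7
```

```bash
cat >> h.py <<'E'
D0=np.array([.629,.071]); YD=np.radians(4.29)
RD=np.array([[np.cos(YD),-np.sin(YD)],[np.sin(YD),np.cos(YD)]])
def d2w(x,y): return D0+RD@np.array([x,y])
def w2d(p): return RD.T@(np.asarray(p)[:2]-D0)
def curR(o): return R.from_euler('xyz',o['tcp_rot'],degrees=True)
def downR(yaw,s=1,pitch=0):
    y=s*np.array([np.cos(np.radians(yaw)),np.sin(np.radians(yaw)),0]); x=np.array([0,0,-1.]); z=np.cross(x,y)
    return R.from_matrix(np.stack([x,y,z],1))
def delta(o,p,Rt):
    Rc=curR(o); return (Rc.inv().apply(np.asarray(p)-o['ee_pos'])*1000).round(1), (Rc.inv()*Rt).as_rotvec().round(4)
def st():
    o=get_obs(); Rc=curR(o); print('t',round(o['time'],2),'tcp',o['ee_pos'].round(4),'dock',w2d(o['ee_pos']).round(4),'F',o['wrist_force'].round(2),'Fd',(RD.T@o['wrist_force'][:2]).round(2),'T',o['torque'].round(2),'open',round(o['opening'],4)); print('toolaxes',Rc.as_matrix().round(4).tolist(),'q',o['q'].round(1)); return o
E
python3 - <<'E'
from h import *
o=st()
for s in (1,-1):
    print(delta(o,[.5636,.0692,.13],downR(4.5,s)))
E
```

```text
t 1.3 tcp [ 0.1645 -0.5248  0.2312] dock [-0.5077 -0.5594] F [ 0.76 -0.43  0.49] Fd [ 0.73 -0.49] T [ 0.03 -0.01  0.04] open 0.0853
toolaxes [[-0.0, 0.2991, -0.9542], [0.0001, -0.9542, -0.2991], [-1.0, -0.0001, 0.0]] q [-72.6   5.   10.1  95.1  -0.   90. ]
(array([ 101.3, -447.4, -558.5]), array([-1.3456e+00, -0.0000e+00,  1.0000e-04]))
(array([ 101.3, -447.4, -558.5]), array([1.796e+00, 1.000e-04, 0.000e+00]))
```

Call:
{"fn": "apply_moves", "kwargs": {
  "rows": [
    [[0,-30,-37,-0.09,0,0,0.4],[0,-60,-74,-0.18,0,0,0.3],[5,-90,-112,-0.27,0,0,0.26],[10,-120,-149,-0.36,0,0,0.26],[15,-150,-186,-0.45,0,0,0.26],[20,-180,-223,-0.54,0,0,0.26],[25,-210,-260,-0.63,0,0,0.26],[30,-240,-298,-0.72,0,0,0.26],[35,-270,-335,-0.81,0,0,0.26],[40,-300,-372,-0.9,0,0,0.26],[45,-330,-410,-0.99,0,0,0.26],[55,-360,-447,-1.08,0,0,0.26],[65,-390,-484,-1.17,0,0,0.26],[80,-420,-522,-1.26,0,0,0.26],[95,-440,-549,-1.32,0,0,0.26],[101.3,-447.4,-558.5,-1.3456,0,0,0.26],[101.3,-447.4,-558.5,-1.3456,0,0,0.26],[101.3,-447.4,-558.5,-1.3456,0,0,0.26]]
  ],
  "newtons": 40
}}

```text
time: 3.1
ee_pos: [0.5632, 0.0685, 0.1303]
tcp_rot: [-50.7, 90.0, -136.2]
wrist_force: [-0.2, 0.2, -0.6]
opening: 0.0217
```

Run:
```python
from h import *
o=st()
print(delta(o,[.5636,.0692,.042],downR(4.6)))
c=cams.camera('side'); save(c,'s1.png')
```

```text
t 3.1 tcp [0.5632 0.0685 0.1303] dock [-0.0658  0.0024] F [-0.22  0.18 -0.56] Fd [-0.21  0.19] T [-0.02  0.02  0.01] open 0.0217
toolaxes [[-0.0003, 0.997, 0.0774], [-0.0003, 0.0774, -0.997], [-1.0, -0.0004, 0.0003]] q [ 6.9  6.5  0.6 84.1 -0.  92.5]
(array([88.3,  0.4, -0.7]), array([-0.0028,  0.0003,  0.0004]))
```

View pics/s1.png

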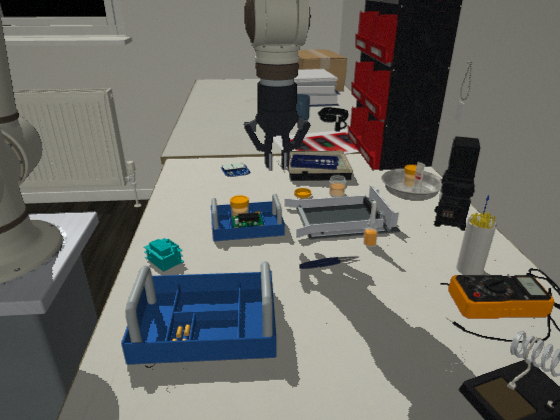

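Call:
{"fn": "apply_moves", "kwargs": {
  "rows": [
    [[30,0.4,-0.7,-0.0028,0,0,0.26],[60,0.4,-0.7,-0.0028,0,0,0.26],[80,0.4,-0.7,-0.0028,0,0,0.26],[92,0.4,-0.7,-0.0028,0,0,0.26],[92,0.4,-0.7,-0.0028,0,0,0.26],[92,0.4,-0.7,-0.0028,0,0,0],[92,0.4,-0.7,-0.0028,0,0,0],[92,0.4,-0.7,-0.0028,0,0,0],[92,0.4,-0.7,-0.0028,0,0,0]]
  ],
  "newtons": 40
}}

```text
time: 4.05
ee_pos: [0.5643, 0.0686, 0.0402]
tcp_rot: [67.6, 89.9, -17.8]
wrist_force: [-3.9, -3.3, 6.2]
opening: 0.0086
```

Run:
```python
from h import *
o=st()
c=cams.camera('side'); save(c,'s2.png')
im=cv2.imread('pics/s2.png')[120:260,190:410]; cv2.imwrite('pics/s2z.png',cv2.resize(im,None,fx=3.5,fy=3.5,interpolation=cv2.INTER_CUBIC))
```

```text
t 4.05 tcp [0.5643 0.0686 0.0402] dock [-0.0647  0.0025] F [-3.91 -3.34  6.2 ] Fd [-4.15 -3.03] T [-0.73  0.53  0.03] open 0.0086
toolaxes [[0.0022, 0.9969, 0.0793], [-0.0007, 0.0793, -0.9969], [-1.0, 0.0021, 0.0009]] q [ 7.   8.  -7.8 74.1 -0.1 92.4]
```

View pics/s2z.png

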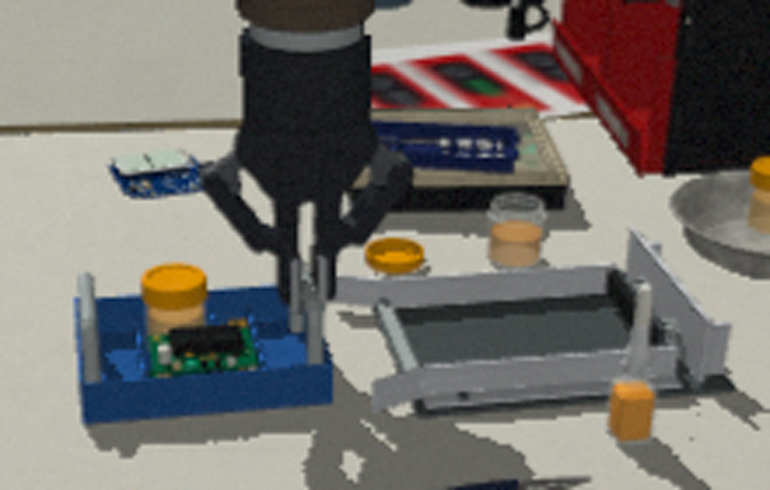

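Call:
{"fn": "apply_moves", "kwargs": {
  "rows": [
    [[-6,0,0,0,0,0,0],[-12,0,0,0.002,0,0,0],[-18,0,0.5,0.004,0,0,0],[-24,0,1,0.005,0,0,0],[-25,6,1.5,0.005,0,0,0],[-25,12,2,0.005,0,0,0],[-25,18,2.5,0.005,0,0,0],[-25,24,2.6,0.005,0,0,0],[-25,30,2.6,0.005,0,0,0],[-25,36,2.7,0.005,0,0,0],[-25,40,2.7,0.005,0,0,0],[-25,40,2.7,0.005,0,0,0]]
  ],
  "newtons": 60
}}

```text
time: 5.3
ee_pos: [0.6049, 0.0692, 0.0651]
tcp_rot: [68.9, 89.9, -16.8]
wrist_force: [0.7, -1.1, -5.0]
opening: 0.0078
```

```bash
cat > look.py <<'E'
import sys
from fit import *
k=sys.argv[1]
o=st()
c=cams.camera('side'); save(c,'s%s.png'%k)
im=cv2.imread('pics/s%s.png'%k)[120:260,190:410]; a=cv2.resize(im,None,fx=3.5,fy=3.5,interpolation=cv2.INTER_CUBIC); cv2.imwrite('pics/s%sz.png'%k,a)
c=cams.camera('top'); W=cloud(c)+[0,0,.0017]; np.save('W%s.npy'%k,W)
im=cv2.cvtColor(c['pixels'],cv2.COLOR_RGB2BGR)[90:290,200:330]; cv2.imwrite('pics/t%sz.png'%k,cv2.resize(im,None,fx=3,fy=3,interpolation=cv2.INTER_CUBIC))
E
python3 look.py 3
```

```text
t 5.3 tcp [0.6049 0.0692 0.0651] dock [-0.0242 -0.    ] F [ 0.68 -1.1  -5.02] Fd [ 0.6  -1.15] T [ 0.01 -0.37 -0.04] open 0.0078
toolaxes [[0.0024, 0.9972, 0.0743], [-0.0007, 0.0743, -0.9972], [-1.0, 0.0024, 0.0009]] q [ 6.5 12.8  0.5 77.6 -0.1 92.3]
```

View pics/s3z.png

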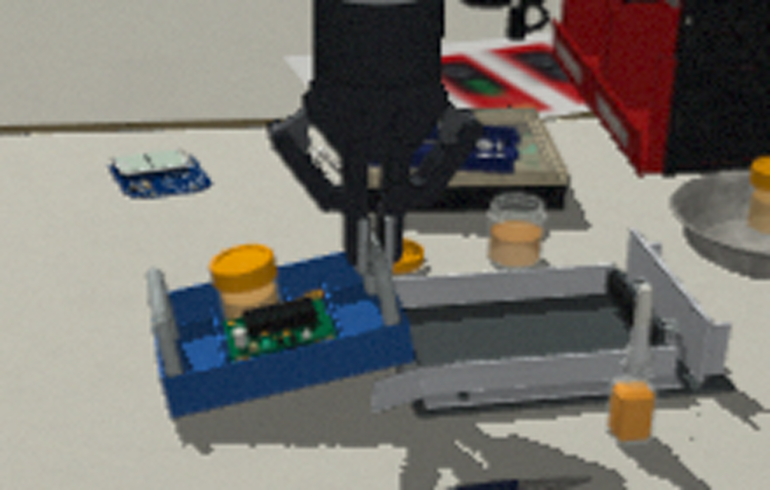

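View pics/t3z.png

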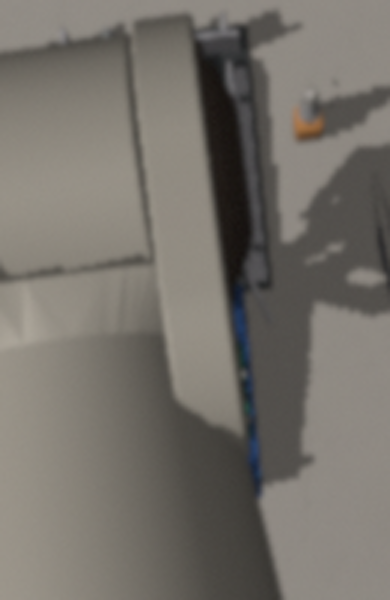

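Call:
{"fn": "apply_moves", "kwargs": {
  "rows": [
    [[0,5,0,0,0,0,0],[0,10,0,0,0,0,0],[0,16,0,0,0,0,0],[0,22,0,0,0,0,0],[0,28,0,0,0,0,0],[0,34,0,0,0,0,0],[0,40,0,0,0,0,0],[0,46,0,0,0,0,0],[0,51,0,0,0,0,0],[0,52,0,0,0,0,0],[0,52,0,0,0,0,0]]
  ]
}}

```text
time: 6.5
ee_pos: [0.6565, 0.073, 0.0653]
tcp_rot: [67.3, 89.9, -18.4]
wrist_force: [0.5, -0.7, -5.6]
opening: 0.0078
```

```bash
python3 look.py 4
```

```text
t 6.5 tcp [0.6565 0.073  0.0653] dock [ 0.0275 -0.0001] F [ 0.48 -0.67 -5.57] Fd [ 0.42 -0.71] T [ 0.01 -0.41 -0.02] open 0.0078
toolaxes [[0.0024, 0.9972, 0.0743], [-0.0008, 0.0743, -0.9972], [-1.0, 0.0023, 0.001]] q [ 6.4 19.9  9.2 79.2 -0.1 92.1]
```

View pics/s4z.png

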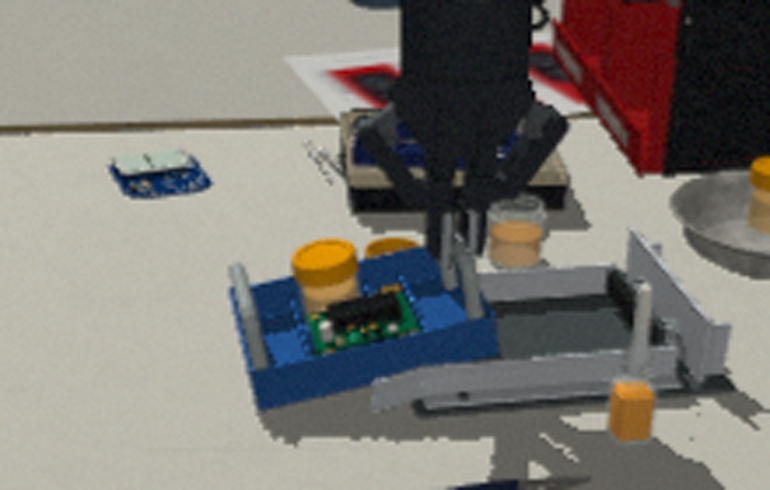

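Call:
{"fn": "apply_moves", "kwargs": {
  "rows": [
    [[1,0,0,0,0,0,0],[2,0,0,0,0,0,0],[3,0,0,0,0,0,0],[4,0,0,0,0,0,0],[4,0,0,0,0,0,0]]
  ]
}}

```text
time: 7.1
ee_pos: [0.6563, 0.073, 0.0614]
tcp_rot: [69.4, 89.8, -16.3]
wrist_force: [1.2, -0.3, -4.7]
opening: 0.0075
```

```bash
python3 -c "
from h import *
st()"
```

```text
t 7.1 tcp [0.6563 0.073  0.0614] dock [ 0.0273 -0.0001] F [ 1.16 -0.34 -4.69] Fd [ 1.14 -0.43] T [ 0.07 -0.4  -0.05] open 0.0075
toolaxes [[0.0026, 0.9972, 0.0743], [-0.0008, 0.0743, -0.9972], [-1.0, 0.0025, 0.0009]] q [ 6.4 19.9  8.9 78.8 -0.1 92.1]
```

Call:
{"fn": "apply_moves", "kwargs": {
  "rows": [
    [[1,0,0,0,0,0,0],[2,0,0,0,0,0,0],[2,0,0,0,0,0,0]]
  ]
}}

```text
time: 7.4
ee_pos: [0.6569, 0.073, 0.0604]
tcp_rot: [78.2, 89.7, -7.5]
wrist_force: [2.0, -0.7, 3.2]
opening: 0.0074
```

Call:
{"fn": "apply_moves", "kwargs": {
  "rows": [
    [[0.5,0,0,0,0,0,0],[1,0,0,0,0,0,0],[1,0,0,0,0,0,0]]
  ]
}}

```text
time: 7.7
ee_pos: [0.6574, 0.073, 0.0601]
tcp_rot: [81.2, 89.7, -4.6]
wrist_force: [1.7, 1.0, 5.1]
opening: 0.0073
```

Call:
{"fn": "apply_moves", "kwargs": {
  "rows": [
    [[0,0,0,0,0,0,0.26],[0,0,0,0,0,0,0.26],[0,0,0,0,0,0,0.26],[0,0,0,0,0,0,0.26],[-20,0,0,0,0,0,0.26],[-40,0,0,0,0,0,0.26],[-60,0,0,0,0,0,0.26],[-60,-40,0,0,0,0,0.26],[-60,-80,0,0,0,0,0.26],[-60,-110,0,0,0,0,0.26],[-60,-127,0,0,0,0,0.26],[-60,-127,0,0,0,0,0.26]]
  ]
}}

```text
time: 8.9
ee_pos: [0.5289, 0.0635, 0.1199]
tcp_rot: [82.0, 89.7, -3.7]
wrist_force: [1.4, 0.7, 1.0]
opening: 0.0224
```

```bash
python3 look.py 5
python3 - <<'E'
from fit import *
c=cams.camera('side'); X=cloud(c)+[0,0,.0011]
pxs=c['pixels'].astype(int)
m=(pxs[...,2]>pxs[...,0]+40)&(X[...,0]>.45)&(X[...,0]<.72)&(X[...,1]>-.01)&(X[...,1]<.14)
P=X[m]; D=(P[:,:2]-D0)@RD
# near-side wall: y ~ -55mm dock
k=(D[:,1]<-.050)&(D[:,1]>-.062); A=D[k]; z=P[k,2]; print(k.sum(), A.mean(0).round(4))
for a in np.arange(-.16,.06,.01):
    s=(A[:,0]>a)&(A[:,0]<a+.01)
    if s.sum()>2: print(round(a,3), s.sum(), z[s].min().round(4), z[s].max().round(4), A[s,1].mean().round(4))
E
```

```text
t 8.9 tcp [0.5289 0.0635 0.1199] dock [-1.004e-01  1.000e-04] F [1.35 0.68 0.97] Fd [1.4  0.58] T [ 0.06  0.   -0.01] open 0.0224
toolaxes [[0.0061, 0.9972, 0.0744], [-0.0004, 0.0744, -0.9972], [-1.0, 0.006, 0.0008]] q [ 6.9  1.5 -5.9 82.3 -0.1 92.6]
707 [-0.0364 -0.0534]
-0.11 36 0.0024 0.0297 -0.0532
-0.1 44 0.0018 0.0292 -0.0529
-0.09 57 0.0041 0.0316 -0.0535
-0.08 57 0.0051 0.0341 -0.0535
-0.07 55 0.0069 0.034 -0.0532
-0.06 50 0.0086 0.036 -0.0533
-0.05 56 0.0102 0.0424 -0.0533
-0.04 52 0.0121 0.0391 -0.0535
-0.03 40 0.0185 0.0399 -0.0531
-0.02 41 0.0199 0.0419 -0.0532
-0.01 39 0.0235 0.0432 -0.0533
0.0 41 0.0249 0.0451 -0.0535
0.01 44 0.0243 0.047 -0.0535
0.02 42 0.0259 0.0468 -0.0539
0.03 52 0.0241 0.05 -0.0533
```

View pics/s5z.png

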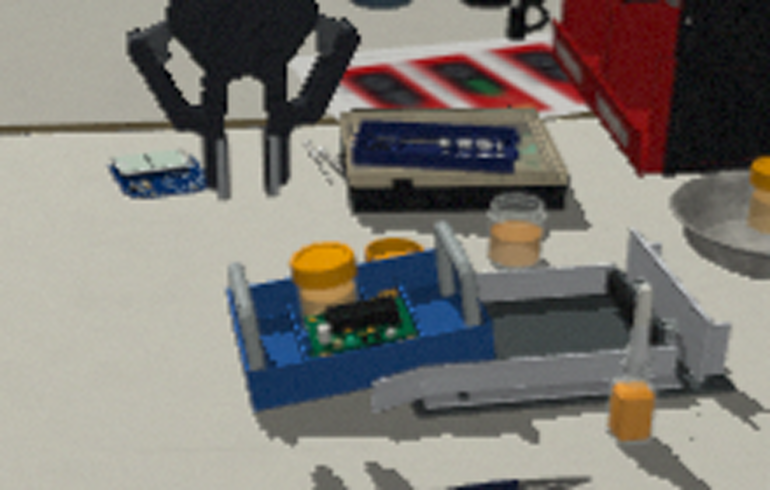

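View pics/t5z.png

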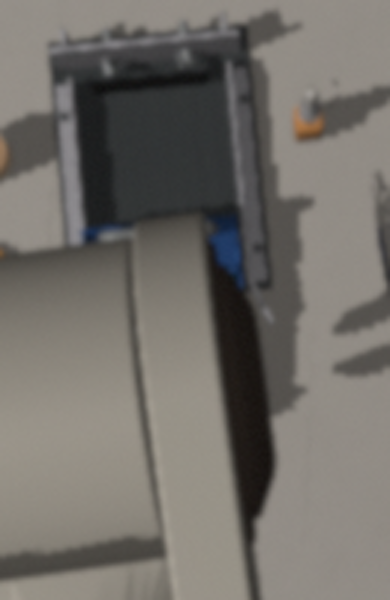

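Run:
```python
from fit import *
c=cams.camera('side'); X=cloud(c)+[0,0,.0011]
P=X.reshape(-1,3); P=P[~np.isnan(P).any(1)]; D=(P[:,:2]-D0)@RD
for q,(a,b,z0) in {'tail':(-.135,-.09,.048),'lead':(.01,.05,.06)}.items():
    k=(D[:,0]>a)&(D[:,0]<b)&(abs(D[:,1])<.045)&(P[:,2]>z0)&(P[:,2]<.1)
    for y in np.arange(-.045,.045,.01):
        s=k&(D[:,1]>y)&(D[:,1]<y+.01)
        if s.sum(): print(q,round(y,3),s.sum(),np.percentile(D[s,0],[0,50,100]).round(4),P[s,2].max().round(4))
o=get_obs(); Rc=curR(o)
p=d2w(-.108,0); print(delta(o,[*p,.043],downR(4.29)))
```

```text
tail -0.045 16 [-0.1081 -0.1056 -0.1016] 0.0582
tail -0.035 18 [-0.1096 -0.1067 -0.1009] 0.0606
tail -0.025 10 [-0.1102 -0.1056 -0.1001] 0.0597
tail -0.015 12 [-0.1095 -0.1065 -0.101 ] 0.06
tail -0.005 9 [-0.1101 -0.108  -0.1016] 0.06
tail 0.005 9 [-0.1093 -0.1045 -0.1008] 0.0589
tail 0.015 10 [-0.1101 -0.106  -0.1009] 0.06
tail 0.025 7 [-0.1093 -0.1066 -0.1018] 0.0583
lead -0.045 27 [0.0246 0.0282 0.0316] 0.0756
lead -0.035 20 [0.023  0.0255 0.0305] 0.0785
lead -0.025 12 [0.0224 0.0256 0.031 ] 0.079
lead -0.015 11 [0.0221 0.0256 0.0292] 0.0793
lead -0.005 9 [0.0227 0.0257 0.0302] 0.0785
lead 0.005 9 [0.0223 0.0241 0.0292] 0.0783
lead 0.015 11 [0.0224 0.0256 0.0315] 0.0791
lead 0.025 12 [0.0224 0.0243 0.0275] 0.0784
(array([ 76.2, -10.4,  -0. ]), array([-0.0006,  0.0009, -0.0062]))
```

Run:
```python
from fit import *
o=st(); print(o['qd'])
p=d2w(-.106,0); print(delta(o,[*p,.041],downR(4.29)))
```

```text
t 9.1 tcp [0.5312 0.0637 0.1193] dock [-0.098  0.   ] F [-0.08 -0.58  0.18] Fd [-0.12 -0.58] T [-0.02  0.03  0.01] open 0.0222
toolaxes [[0.0062, 0.9972, 0.0743], [-0.0004, 0.0743, -0.9972], [-1.0, 0.0062, 0.0009]] q [ 6.9  1.8 -5.6 82.2 -0.1 92.6]
[-0.13008714  0.48661285  0.08600265  0.26887996 -0.01633794 -0.033346  ]
(array([78.2, -8.4, -0. ]), array([-0.0006,  0.0009, -0.0062]))
```

Call:
{"fn": "apply_moves", "kwargs": {
  "rows": [
    [[10,-8.4,0,0,0,-0.006,0.26],[30,-8.4,0,0,0,-0.006,0.26],[50,-8.4,0,0,0,-0.006,0.26],[68,-8.4,0,0,0,-0.006,0.26],[76,-8.4,0,0,0,-0.006,0.26],[78,-8.4,0,0,0,-0.006,0.26],[78,-8.4,0,0,0,-0.006,0],[78,-8.4,0,0,0,-0.006,0],[78,-8.4,0,0,0,-0.006,0],[78,-8.4,0,0,0,-0.006,0],[78,-8.4,0,0,0,-0.006,0]]
  ],
  "newtons": 30
}}

```text
time: 10.2
ee_pos: [0.5234, 0.063, 0.0415]
tcp_rot: [28.3, 89.9, -57.4]
wrist_force: [-0.2, 0.4, -1.3]
opening: 0.0088
```

```bash
python3 look.py 6
```

```text
t 10.2 tcp [0.5234 0.063  0.0415] dock [-0.1059 -0.    ] F [-0.21  0.4  -1.31] Fd [-0.18  0.41] T [-0.02  0.25  0.01] open 0.0088
toolaxes [[0.0005, 0.9972, 0.0741], [-0.0008, 0.0741, -0.9972], [-1.0, 0.0005, 0.0009]] q [  6.9   2.5 -13.5  73.9  -0.1  92.6]
```

View pics/s6z.png

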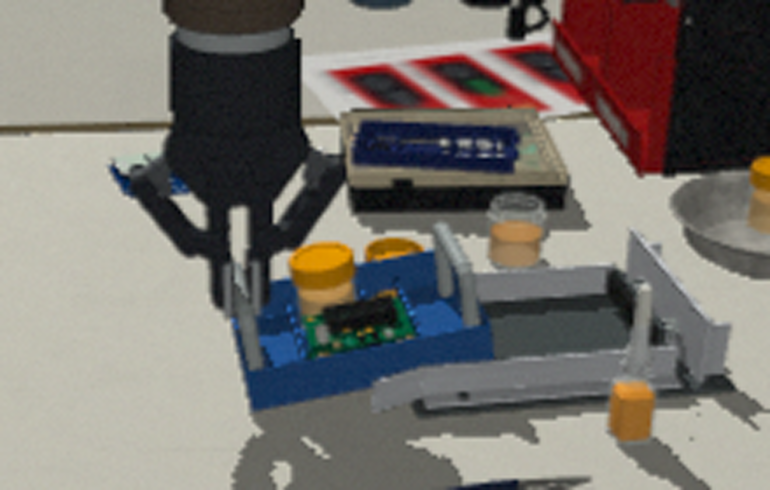

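```bash
cat > path.py <<'E'
import numpy as np
def theta(xt,h):
    # nose-up angle: max over supports: sill corners, lead edge at z=4 (lead inside) 
    c=[]
    for cx in (-10,0):
        if cx>xt: c.append(np.arctan2(14-h,cx-xt))
    if xt+150>5: c.append(np.arcsin((4-h)/150))
    return max(c)
def bar(xt,h):
    t=theta(xt,h); return xt+8*np.cos(t)-54*np.sin(t), h+8*np.sin(t)+54*np.cos(t), t
if __name__=='__main__':
    b0=bar(-106,0); print(b0)
    for xt,h in [(-106,0),(-102,3),(-98,6),(-94,9),(-90,12),(-85,14),(-80,16),(-75,18.5),(-70,21),(-65,22.5),(-60,22),(-50,20.5),(-40,19),(-30,18),(-20,17),(-15,16.5),(-10,16),(-8,16),(-6,16),(-4,16),(-2,16),(0,16),(1,16),(1.5,16),(1.2,10),(1.2,4)]:
        b=bar(xt,h); print(xt,h,'th',round(b[2],3),'tool x %.1f y %.1f'%(-(b[1]-b0[1]),b[0]-b0[0]), 'lead', round(xt+150*np.cos(b[2]),1))
E
python3 path.py
```

```text
(np.float64(-105.8763083773671), np.float64(54.589236121991036), np.float64(0.14481249823893905))
-106 0 th 0.145 tool x -0.0 y 0.0 lead 42.4
-102 3 th 0.119 tool x -3.0 y 5.4 lead 46.9
-98 6 th 0.091 tool x -5.9 y 11.0 lead 51.4
-94 9 th 0.059 tool x -8.8 y 16.7 lead 55.7
-90 12 th 0.025 tool x -11.6 y 22.5 lead 60.0
-85 14 th 0.0 tool x -13.4 y 28.9 lead 65.0
-80 16 th -0.025 tool x -15.2 y 35.2 lead 70.0
-75 18.5 th -0.06 tool x -17.3 y 42.1 lead 74.7
-70 21 th -0.1 tool x -19.3 y 49.2 lead 79.3
-65 22.5 th -0.124 tool x -20.5 y 55.5 lead 83.9
-60 22 th -0.12 tool x -20.1 y 60.3 lead 88.9
-50 20.5 th -0.11 tool x -18.7 y 69.8 lead 99.1
-40 19 th -0.1 tool x -17.3 y 79.2 lead 109.2
-30 18 th -0.093 tool x -16.4 y 88.9 lead 119.3
-20 17 th -0.087 tool x -15.5 y 98.5 lead 129.4
-15 16.5 th -0.083 tool x -15.1 y 103.3 lead 134.5
-10 16 th -0.08 tool x -14.6 y 108.2 lead 139.5
-8 16 th -0.08 tool x -14.6 y 110.2 lead 141.5
-6 16 th -0.08 tool x -14.6 y 112.2 lead 143.5
-4 16 th -0.08 tool x -14.6 y 114.2 lead 145.5
-2 16 th -0.08 tool x -14.6 y 116.2 lead 147.5
0 16 th -0.08 tool x -14.6 y 118.2 lead 149.5
1 16 th -0.08 tool x -14.6 y 119.2 lead 150.5
1.5 16 th -0.08 tool x -14.6 y 119.7 lead 151.0
1.2 10 th -0.04 tool x -9.0 y 117.2 lead 151.1
1.2 4 th 0.0 tool x -3.4 y 115.1 lead 151.2
```

Call:
{"fn": "apply_moves", "kwargs": {
  "rows": [
    [[-1.5,2.5,0,0,0,0,0],[-3,5.4,0,0,0,0,0],[-4.5,8,0,0,0,0,0],[-5.9,11,0,0,0,0,0],[-8.8,16.7,0,0,0,0,0],[-11.6,22.5,0,0,0,0,0],[-13.4,28.9,0,0,0,0,0],[-15.2,35.2,0,0,0,0,0],[-16.2,38.6,0,0,0,0,0],[-17.3,42.1,0,0,0,0,0],[-17.3,42.1,0,0,0,0,0]]
  ]
}}

```text
time: 11.4
ee_pos: [0.5661, 0.0663, 0.0589]
tcp_rot: [54.1, 89.9, -31.7]
wrist_force: [-0.0, 0.8, -3.0]
opening: 0.0086
```

```bash
python3 look.py 7
```

```text
t 11.4 tcp [0.5661 0.0663 0.0589] dock [-0.0631 -0.    ] F [-0.04  0.82 -3.01] Fd [0.03 0.82] T [ 0.01  0.09 -0.01] open 0.0086
toolaxes [[0.0013, 0.9972, 0.0742], [-0.0008, 0.0742, -0.9972], [-1.0, 0.0012, 0.0009]] q [ 6.7  7.8 -5.9 76.2 -0.1 92.4]
```

View pics/s7z.png

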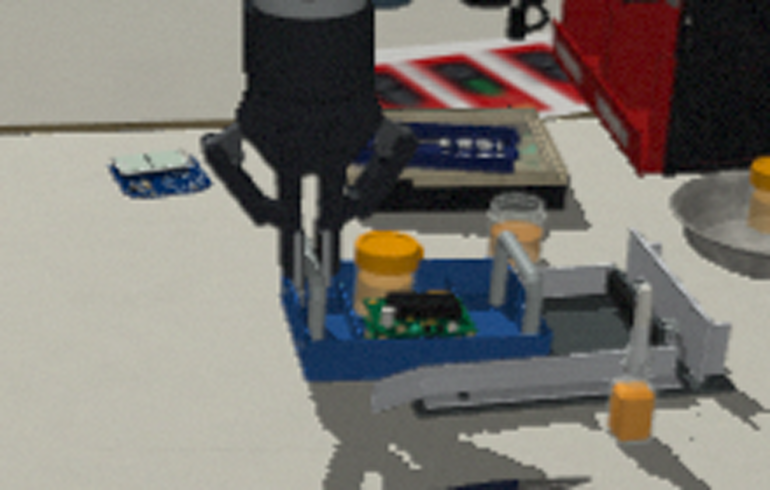

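Call:
{"fn": "apply_moves", "kwargs": {
  "rows": [
    [[-1,3.5,0,0,0,0,0],[-2,7.1,0,0,0,0,0],[-2.7,10,0,0,0,0,0],[-3.2,13.4,0,0,0,0,0],[-2.8,18.2,0,0,0,0,0],[-2.1,23,0,0,0,0,0],[-1.4,27.7,0,0,0,0,0],[-0.7,32.5,0,0,0,0,0],[0,37.1,0,0,0,0,0],[0.5,42,0,0,0,0,0],[0.9,46.8,0,0,0,0,0],[1.8,56.4,0,0,0,0,0],[1.8,56.4,0,0,0,0,0]]
  ]
}}

```text
time: 12.8
ee_pos: [0.6235, 0.0705, 0.0568]
tcp_rot: [71.0, 89.8, -14.8]
wrist_force: [1.4, -0.0, -4.5]
opening: 0.0091
```

```bash
python3 look.py 8
```

```text
t 12.8 tcp [0.6235 0.0705 0.0568] dock [-0.0055 -0.0001] F [ 1.4  -0.03 -4.51] Fd [ 1.4  -0.13] T [ 0.01 -0.3  -0.01] open 0.0091
toolaxes [[0.0026, 0.9972, 0.0741], [-0.0007, 0.0741, -0.9973], [-1.0, 0.0026, 0.0009]] q [ 6.5 15.5  2.8 77.2 -0.1 92.2]
```

View pics/s8z.png

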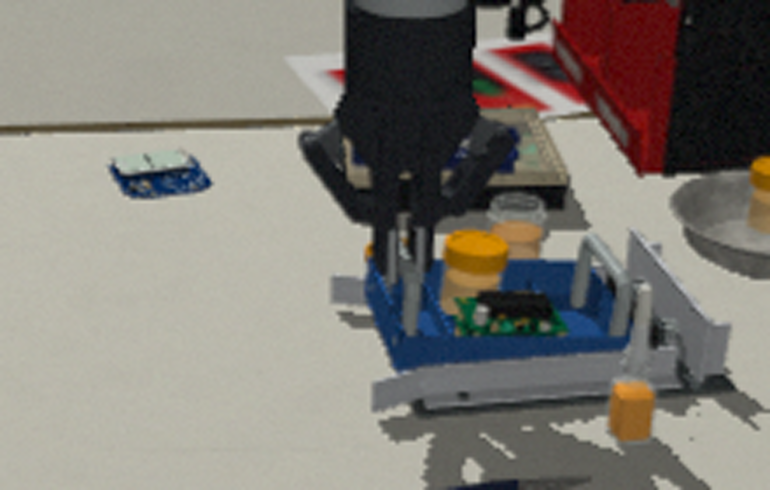

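Call:
{"fn": "apply_moves", "kwargs": {
  "rows": [
    [[0.3,3,0,0,0,0,0],[0.5,6,0,0,0,0,0],[0.7,8,0,0,0,0,0],[0.7,8,0,0,0,0,0]]
  ]
}}

```text
time: 13.3
ee_pos: [0.6309, 0.0711, 0.0561]
tcp_rot: [68.3, 89.9, -17.4]
wrist_force: [-0.4, -0.2, -3.6]
opening: 0.0087
```

Call:
{"fn": "apply_moves", "kwargs": {
  "rows": [
    [[0,1,0,0,0,0,0],[0,1,0,0,0,0,0]]
  ]
}}

```text
time: 13.5
ee_pos: [0.632, 0.0712, 0.0561]
tcp_rot: [67.7, 89.9, -18.1]
wrist_force: [-0.7, 0.6, -2.9]
opening: 0.0085
```

Call:
{"fn": "apply_moves", "kwargs": {
  "rows": [
    [[0,1,0,0,0,0,0],[0,1,0,0,0,0,0]]
  ]
}}

```text
time: 13.7
ee_pos: [0.633, 0.0712, 0.0561]
tcp_rot: [68.9, 89.9, -16.9]
wrist_force: [-0.9, -0.3, -3.3]
opening: 0.0088
```

```bash
python3 look.py 9
```

```text
t 13.7 tcp [0.633  0.0712 0.0561] dock [ 0.004  -0.0001] F [-0.93 -0.26 -3.33] Fd [-0.94 -0.19] T [-0.03  0.32  0.03] open 0.0088
toolaxes [[0.0023, 0.9972, 0.0741], [-0.0007, 0.0741, -0.9972], [-1.0, 0.0022, 0.0009]] q [ 6.4 16.8  4.4 77.4 -0.1 92.2]
```

View pics/s9z.png

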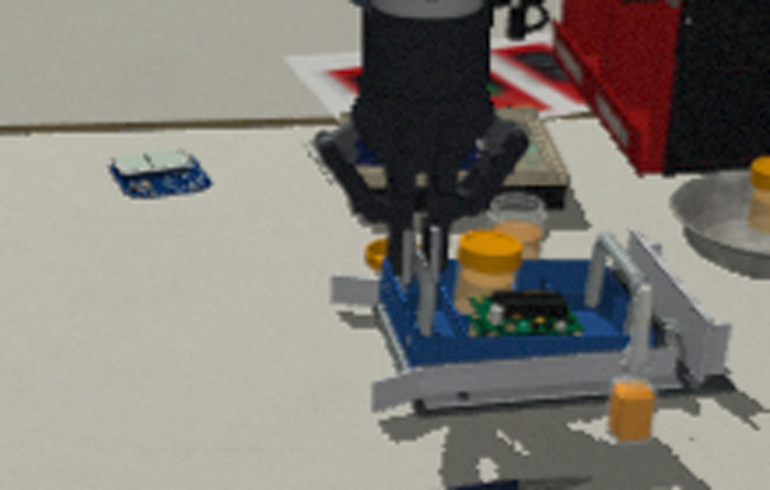

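View pics/t9z.png

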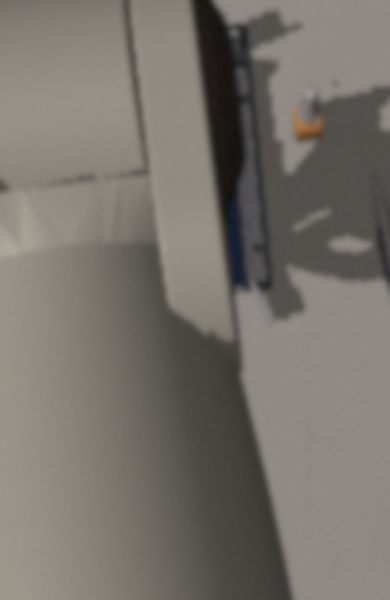

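Call:
{"fn": "apply_moves", "kwargs": {
  "rows": [
    [[0,1,0,0,0,0,0],[0,1,0,0,0,0,0]]
  ]
}}

```text
time: 14.0
ee_pos: [0.6336, 0.0712, 0.056]
tcp_rot: [53.5, 89.9, -32.2]
wrist_force: [-4.6, -0.8, -2.9]
opening: 0.0084
```

Call:
{"fn": "apply_moves", "kwargs": {
  "rows": [
    [[0,1,0,0,0,0,0],[0,1,0,0,0,0,0]]
  ]
}}

```text
time: 14.2
ee_pos: [0.6339, 0.0712, 0.0558]
tcp_rot: [-17.0, 89.9, -102.7]
wrist_force: [-6.8, -1.6, -0.9]
opening: 0.0086
```

Call:
{"fn": "apply_moves", "kwargs": {
  "rows": [
    [[0,1,0,0,0,0,0],[0,1,0,0,0,0,0]]
  ]
}}

```text
time: 14.4
ee_pos: [0.6342, 0.0712, 0.0556]
tcp_rot: [-62.6, 89.9, -148.3]
wrist_force: [-5.9, 0.5, -1.8]
opening: 0.0087
```

Call:
{"fn": "apply_moves", "kwargs": {
  "rows": [
    [[0,1,0,0,0,0,0],[0,1,0,0,0,0,0]]
  ]
}}

```text
time: 14.6
ee_pos: [0.6343, 0.0712, 0.0554]
tcp_rot: [-74.2, 89.8, -159.9]
wrist_force: [-8.5, -0.8, -0.8]
opening: 0.0082
```

Call:
{"fn": "apply_moves", "kwargs": {
  "rows": [
    [[-1.5,1,0,0,0,0,0],[-2,2,0,0,0,0,0],[-2,2,0,0,0,0,0]]
  ]
}}

```text
time: 14.9
ee_pos: [0.6359, 0.0713, 0.0574]
tcp_rot: [-78.0, 89.7, -163.7]
wrist_force: [-5.6, -0.1, -1.1]
opening: 0.0085
```

```bash
python3 look.py 10;  python3 - <<'E'
import cv2
im=cv2.imread('pics/s10.png')[175:250,290:410]; cv2.imwrite('pics/s10y.png',cv2.resize(im,None,fx=6,fy=6,interpolation=cv2.INTER_CUBIC))
E
```

```text
t 14.9 tcp [0.6359 0.0713 0.0574] dock [ 0.0069 -0.0002] F [-5.64 -0.13 -1.12] Fd [-5.64  0.29] T [-0.09  1.17 -0.  ] open 0.0085
toolaxes [[-0.005, 0.9972, 0.0741], [-0.0014, 0.0741, -0.9972], [-1.0, -0.0051, 0.0011]] q [ 6.4 17.6  5.5 78.2 -0.1 92.2]
```

View pics/s10y.png

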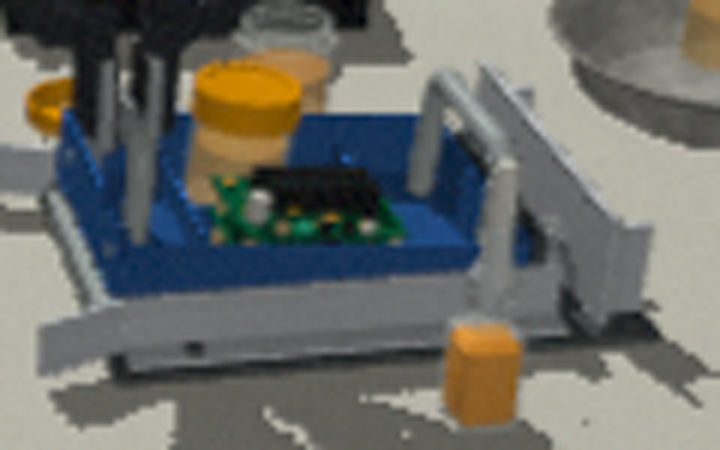

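Call:
{"fn": "apply_moves", "kwargs": {
  "rows": [
    [[0,1,0,0,0,0,0],[0,2,0,0,0,0,0],[0,3,0,0,0,0,0],[0,3,0,0,0,0,0]]
  ]
}}

```text
time: 15.4
ee_pos: [0.6381, 0.0715, 0.0572]
tcp_rot: [-80.6, 89.6, -166.4]
wrist_force: [-6.4, -1.8, -1.6]
opening: 0.0085
```

```bash
python3 -c "
from h import *
st()"
```

```text
t 15.4 tcp [0.6381 0.0715 0.0572] dock [ 0.0091 -0.0002] F [-6.38 -1.79 -1.57] Fd [-6.49 -1.3 ] T [-0.08  1.43 -0.  ] open 0.0085
toolaxes [[-0.0067, 0.9972, 0.0742], [-0.0016, 0.0742, -0.9972], [-1.0, -0.0068, 0.0011]] q [ 6.4 18.   6.  78.3 -0.  92.2]
```

Call:
{"fn": "apply_moves", "kwargs": {
  "rows": [
    [[0,1,0,0,0,0,0],[0,2,0,0,0,0,0],[0,2.5,0,0,0,0,0],[0,2.5,0,0,0,0,0]]
  ]
}}

```text
time: 15.8
ee_pos: [0.6396, 0.0716, 0.057]
tcp_rot: [-82.7, 89.5, -168.4]
wrist_force: [-7.8, -0.4, -0.9]
opening: 0.0086
```

```bash
python3 look.py 11;  python3 - <<'E'
import cv2
im=cv2.imread('pics/s11.png')[175:250,290:410]; cv2.imwrite('pics/s11y.png',cv2.resize(im,None,fx=6,fy=6,interpolation=cv2.INTER_CUBIC))
E
```

```text
t 15.8 tcp [0.6396 0.0716 0.057 ] dock [ 0.0106 -0.0002] F [-7.76 -0.39 -0.88] Fd [-7.77  0.19] T [-0.1   1.67 -0.05] open 0.0086
toolaxes [[-0.0089, 0.9972, 0.0742], [-0.0018, 0.0742, -0.9972], [-1.0, -0.009, 0.0012]] q [ 6.4 18.4  6.4 78.5 -0.  92.1]
```

View pics/s11y.png

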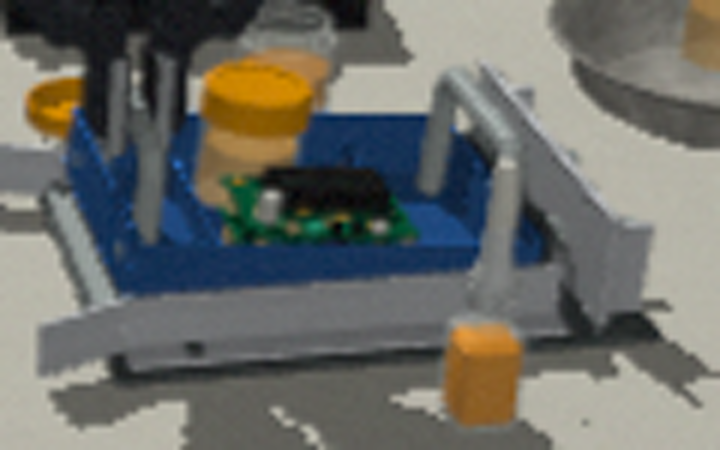

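Call:
{"fn": "apply_moves", "kwargs": {
  "rows": [
    [[0,1,0,0,0,0.008,0],[0,2,0,0,0,0.008,0],[0,2,0,0,0,0.008,0]]
  ]
}}

```text
time: 16.2
ee_pos: [0.6404, 0.0716, 0.0566]
tcp_rot: [-71.8, 89.8, -157.5]
wrist_force: [-8.8, -1.7, -1.8]
opening: 0.0084
```

```bash
python3 -c "
from h import *
st()"
```

```text
t 16.2 tcp [0.6404 0.0716 0.0566] dock [ 0.0115 -0.0002] F [-8.8  -1.68 -1.76] Fd [-8.9  -1.02] T [-0.14  1.75 -0.06] open 0.0084
toolaxes [[-0.0035, 0.9972, 0.0743], [-0.0014, 0.0742, -0.9972], [-1.0, -0.0036, 0.0012]] q [ 6.4 18.2  6.1 78.1 -0.1 92.2]
```

Call:
{"fn": "apply_moves", "kwargs": {
  "rows": [
    [[2,0.9,0,0,0,0,0],[4,0.2,0,0,0,0,0],[6,-0.5,0,0,0,0,0],[6,-0.5,0,0,0,0,0]]
  ]
}}

```text
time: 16.6
ee_pos: [0.6389, 0.0715, 0.0506]
tcp_rot: [-77.9, 89.7, -163.6]
wrist_force: [-8.7, -1.6, -0.7]
opening: 0.0087
```

```bash
python3 look.py 12;  python3 - <<'E'
import cv2
im=cv2.imread('pics/s12.png')[175:250,290:410]; cv2.imwrite('pics/s12y.png',cv2.resize(im,None,fx=6,fy=6,interpolation=cv2.INTER_CUBIC))
E
```

```text
t 16.6 tcp [0.6389 0.0715 0.0506] dock [ 0.0099 -0.0002] F [-8.67 -1.65 -0.71] Fd [-8.77 -1.  ] T [-0.14  1.68  0.02] open 0.0087
toolaxes [[-0.0054, 0.9972, 0.0743], [-0.0016, 0.0743, -0.9972], [-1.0, -0.0055, 0.0012]] q [ 6.4 18.2  5.5 77.6 -0.1 92.2]
```

View pics/s12y.png

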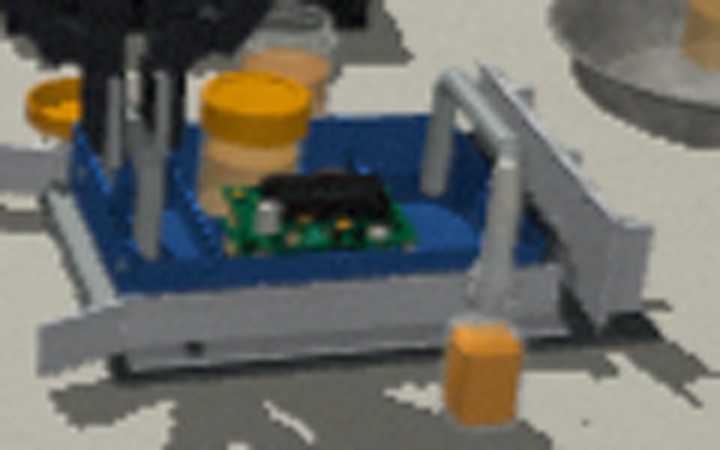

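Call:
{"fn": "apply_moves", "kwargs": {
  "rows": [
    [[2,0.4,0,0,0,0,0],[4,-0.3,0,0,0,0,0],[6,-1,0,0,0,0,0],[6.5,-1,0,0,0,0,0]]
  ]
}}

```text
time: 17.1
ee_pos: [0.637, 0.0713, 0.0453]
tcp_rot: [-79.6, 89.6, -165.3]
wrist_force: [-13.3, -0.6, 10.8]
opening: 0.0086
```

```bash
python3 look.py 13;  python3 - <<'E'
import cv2
im=cv2.imread('pics/s13.png')[175:250,290:410]; cv2.imwrite('pics/s13y.png',cv2.resize(im,None,fx=6,fy=6,interpolation=cv2.INTER_CUBIC))
E
```

```text
t 17.1 tcp [0.637  0.0713 0.0453] dock [ 0.008  -0.0003] F [-13.26  -0.6   10.77] Fd [-13.27   0.39] T [-0.25  2.55  0.01] open 0.0086
toolaxes [[-0.0065, 0.9972, 0.0743], [-0.0017, 0.0743, -0.9972], [-1.0, -0.0066, 0.0012]] q [ 6.4 18.1  4.8 77.  -0.1 92.2]
```

View pics/s13y.png

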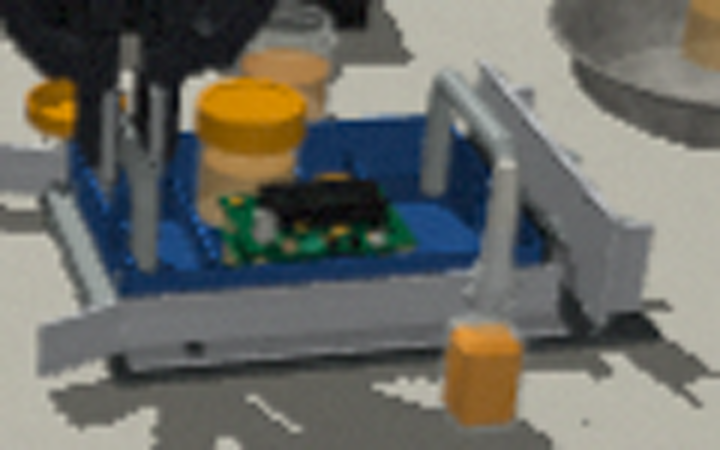

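Call:
{"fn": "apply_moves", "kwargs": {
  "rows": [
    [[0,0,0,0,0,0,0],[0,0,0,0,0,0,0.26],[0,0,0,0,0,0,0.26],[0,0,0,0,0,0,0.26],[0,0,0,0,0,0,0.26],[-15,0,0,0,0,0,0.26],[-35,0,0,0,0,0,0.26],[-60,0,0,0,0,0,0.26],[-60,0,0,0,0,0,0.26]]
  ]
}}

```text
time: 18.1
ee_pos: [0.6392, 0.0717, 0.1106]
tcp_rot: [-2.3, 89.9, -88.1]
wrist_force: [0.0, 0.5, 0.6]
opening: 0.0225
```

```bash
python3 look.py 14
cat > chk.py <<'E'
from fit import *
c=cams.camera('side'); X=cloud(c)+[0,0,.0011]
P=X.reshape(-1,3); ok=~np.isnan(P).any(1); px=c['pixels'].reshape(-1,3).astype(int)[ok]; P=P[ok]; D=(P[:,:2]-D0)@RD
for q,(a,b,z0) in {'tail':(-.01,.03,.048),'lead':(.12,.165,.05)}.items():
    k=(D[:,0]>a)&(D[:,0]<b)&(abs(D[:,1])<.035)&(P[:,2]>z0)&(P[:,2]<.075)
    print(q,k.sum(),'x',np.percentile(D[k,0],[1,50,99]).round(4),'ztop',np.percentile(P[k,2],[50,90,100]).round(4),'y',D[k,1].min().round(3),D[k,1].max().round(3))
# near side wall inner/top edge heights and tail wall
blue=(px[:,2]>px[:,0]+30)
k=blue&(D[:,1]<-.048)&(D[:,1]>-.062)
for a in np.arange(-.01,.16,.02):
    s=k&(D[:,0]>a)&(D[:,0]<a+.02)
    if s.sum(): print(round(a,2),s.sum(),'ztop',np.percentile(P[s,2],[90,100]).round(4))
k=blue&(abs(D[:,1])<.05)&(D[:,0]<.03)&(D[:,0]>-.03)
print('tail blue x',np.percentile(D[k,0],[0,2,5]).round(4))
E
python3 chk.py;  python3 - <<'E'
import cv2
im=cv2.imread('pics/s14.png')[175:250,290:410]; cv2.imwrite('pics/s14y.png',cv2.resize(im,None,fx=6,fy=6,interpolation=cv2.INTER_CUBIC))
E
```

```text
t 18.1 tcp [0.6392 0.0717 0.1106] dock [ 0.0103 -0.0001] F [0.02 0.54 0.57] Fd [0.06 0.53] T [ 0.02 -0.02 -0.  ] open 0.0225
toolaxes [[0.0, 0.9972, 0.0744], [-0.001, 0.0744, -0.9972], [-1.0, -0.0, 0.001]] q [ 6.4 17.1 10.8 83.6 -0.1 92.2]
tail 80 x [0.0028 0.0061 0.0121] ztop [0.0611 0.0631 0.0638] y -0.035 0.034
lead 85 x [0.1363 0.1394 0.1453] ztop [0.0606 0.0628 0.0643] y -0.035 0.032
-0.01 22 ztop [0.0331 0.0337]
0.01 34 ztop [0.0317 0.0322]
0.03 32 ztop [0.0317 0.0331]
0.05 36 ztop [0.034  0.0373]
0.07 34 ztop [0.032  0.0342]
0.09 35 ztop [0.0317 0.0347]
0.11 26 ztop [0.0312 0.0318]
0.13 16 ztop [0.033  0.0339]
tail blue x [-0.0006 -0.0004 -0.0003]
```

View pics/s14y.png

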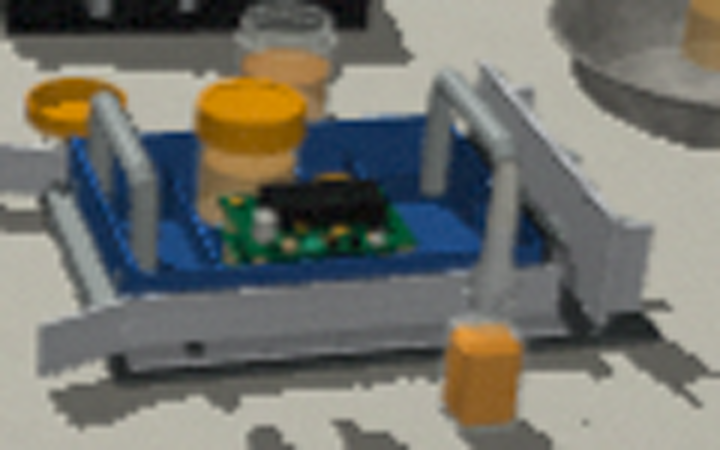

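Call:
{"fn": "apply_moves", "kwargs": {
  "rows": [
    [[-40,0,0,0,0,0,0.26],[-80,0,0,0,0,0,0.26],[-110,-40,20,0,0,0,0.26],[-120,-80,60,0,0,0,0.26],[-120,-120,100,0,0,0,0.26],[-120,-150,145,0,0,0,0.26],[-120,-180,190,0,0,0,0.26],[-120,-200,230,0,0,0,0.26],[-120,-200,230,0,0,0,0.26]]
  ]
}}

```text
time: 19.15
ee_pos: [0.4537, -0.1752, 0.2268]
tcp_rot: [-78.1, 89.6, -164.0]
wrist_force: [0.2, -0.1, 0.2]
opening: 0.0225
```

```bash
python3 look.py 15; python3 chk.py
python3 - <<'E'
from fit import *
W=np.load('W15.npy'); W0=np.load('topW0.npy')+[0,0,.0017]
P=W.reshape(-1,3); P=P[~np.isnan(P).any(1)]; D=(P[:,:2]-D0)@RD
for q,(a,b) in {'tail':(-.01,.03),'lead':(.125,.16)}.items():
    k=(D[:,0]>a)&(D[:,0]<b)&(abs(D[:,1])<.028)&(P[:,2]>.056)&(P[:,2]<.075); print(q,k.sum(),D[k].mean(0).round(4),np.percentile(P[k,2],[50,95]).round(4))
c=cams.camera('top')
for l in ['open_jar','jar_lid','varnish_bottle','tweezers','boards','flux_jar']:
    print(l,[(np.round(d['at'],4),round(d['confidence'],2)) for d in cams.find_in(l,c)])
E
```

```text
t 19.15 tcp [ 0.4537 -0.1752  0.2268] dock [-0.1932 -0.2324] F [ 0.17 -0.06  0.24] Fd [ 0.17 -0.07] T [ 0.02 -0.01 -0.01] open 0.0225
toolaxes [[-0.007, 0.9974, 0.0718], [-0.002, 0.0718, -0.9974], [-1.0, -0.0071, 0.0015]] q [-21.   -3.5   1.   94.8  -0.2  64.9]
tail 84 x [0.0024 0.0059 0.0122] ztop [0.0609 0.0629 0.0639] y -0.034 0.033
lead 84 x [0.1363 0.1389 0.1455] ztop [0.0607 0.0627 0.064 ] y -0.034 0.034
-0.01 21 ztop [0.0314 0.0327]
0.01 34 ztop [0.0314 0.0326]
0.03 33 ztop [0.0312 0.0327]
0.05 38 ztop [0.0335 0.0387]
0.07 32 ztop [0.0309 0.0334]
0.09 35 ztop [0.0314 0.0333]
0.11 24 ztop [0.0308 0.0313]
0.13 16 ztop [0.0328 0.0336]
tail blue x [-0.0007 -0.0007 -0.0005]
tail 132 [ 0.008  -0.0002] [0.062  0.0644]
lead 132 [0.1415 0.0003] [0.0619 0.0643]
open_jar [(array([0.7248, 0.208 , 0.0243]), 0.62), (array([0.7416, 0.0663, 0.0056]), 0.48)]
jar_lid [(array([0.6371, 0.2097, 0.0013]), 0.78)]
varnish_bottle [(array([ 0.7356, -0.0265,  0.0334]), 0.75)]
tweezers [(array([ 0.6308, -0.0936,  0.0084]), 0.65)]
boards [(array([0.6999, 0.0484, 0.0362]), 0.98), (array([ 0.3367, -0.0533,  0.0276]), 0.9)]
flux_jar [(array([0.6868, 0.1   , 0.0545]), 0.75)]
```

View pics/t15z.png

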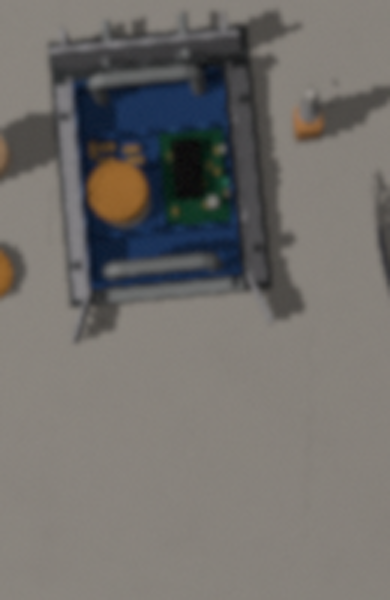

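View pics/s15.png

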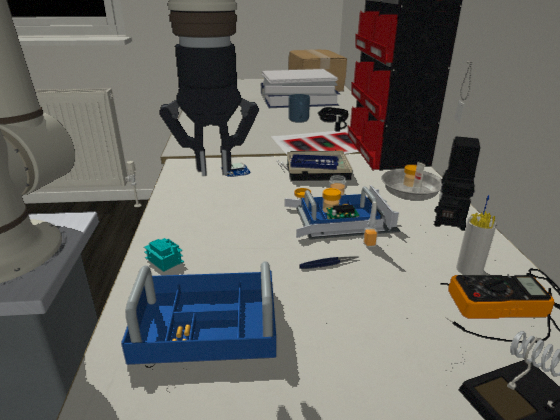

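```bash
python3 -c "
from h import *
print(bot.job_done())"
```

```text
the job is handed in; nothing more can be done
None
```

The loaded tray is docked and released, and I handed the job in at about 19 s of the 72 s allowed; the hand-in gives no verdict.

**What I did**
- I pinched the lead bar, raised the leading end about 25 mm with the tail on the desk, drew it over the sill and set it down there.
- I then pinched the tail bar, see-sawed the tray over the sill and eased it into the buffer in small steps. The push was about 9 N at full depth and 13 N at the end of lowering the tail.
- I lowered the tail behind the sill until about 11 N showed it was on the floor, then let go and withdrew.

**What the last checks showed**
- **Tray:** both bar tops read 64 mm against about 63 expected, so it sits flat. The top camera puts the tail face at dock x about 0 and the side camera at about -0.7 mm, which agree within the 2 mm calibration and lie within the limits.
- **Load:** the boards and jar stand upright in their wells.
- **Things beside the dock:** the networks found all four within about 5 mm of where they were at the start.
- **Robot:** it is well clear of everything.

**Not measured directly**
- **Buffer travel:** I inferred about 5.5 mm from the tray's position.
- **Buffer contact:** it came about 2 mm earlier than my fitted dock origin predicted, which is within the camera's accuracy.

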